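Index a wood-lathe spindle three clicks for the next flute

ROBOT

A 6-joint arm with a two-finger parallel gripper is mounted at the origin on the work surface. World frame = base frame: x ahead of the robot, y to its left, z up, the work surface at z = 0. Lengths are in mm, angles in rad, forces in N, time in s.
With the tool pointing down it reaches from about 350 to 775 mm from the base axis. Payload 7.3 kg.
Tool frame: the origin (TCP) lies midway between the tips of the shut fingers; the grasp point (between the pads) lies 19 mm behind it; x points along the fingers, y is the direction in which the jaws open and shut, and the axes are right-handed (so a half turn about x gives the same grasp; the last joint's range is limited). The gripper opens to 92 mm and grips with 3 to 60 N. Pads are 19 mm wide; open, the fingers measure 130 mm over their backs; the gripper's body (75 mm by 190 mm) begins 47 mm behind the grasp point.
Start: joints at [1.129, 0.342, 1.524, -0, 1.275, -0.146], TCP at [153.025, 502.223, 226.741] pointing down, gripper open.
Joint ranges: [-2.53, 2.53], [-0.77, 2.02], [0.04, 2.7], [-1, 4.14], [0.28, 2.66], [-3.11, 3.11]. Speed limits (rad/s): [2.57, 2.57, 3.14, 3.14, 3.14, 3.14].

INTERFACE

Orientations are given as [roll, pitch, yaw] about the fixed x, y, z axes, in that order (R = Rz(yaw) Ry(pitch) Rx(roll)).
In Python, from plant import get_obs, capture, close_job gives the robot as it stands. The module is installed in compiled form; this text tells all that it offers.
- The arm moves only by the tool send_rows, never from a script. Its argument "moves" is a list of rows, each a list of 4 numbers: the shift along the tool's x, y, z in mm, then the turn about the tool's x in degrees. In form: [[tx, ty, tz, yaw], ...]. A call has 1 to 8 rows; each row shifts and turns the commanded pose from where the row before left it, along the tool's axes as they then stand; what a row does not reach is not made up. A row lasts 1/8 s, in which the tool goes at most 62.5 mm and 10.7 degrees, less where a joint would pass 70% of its speed; a pose out of reach is approached as far as the arm can. A call with a gripper value outside its range is refused whole. "hand" is the opening, from 0 (shut) to 1 (fully open), set as the call begins (left out, the last holds). The fingers move at their own pace and stop on an object; the grip force is fixed at half the most. Time passes only in rows, so rows that do not move let the fingers close. It gives the time, the measured TCP pose, the force and the opening at its end, in the units of the state.
- get_obs(): the state, without advancing time (a new reading comes with each control period).
- capture(name): name is "side" or "top"; returns a dict with "image" (420x560x3 uint8, red, green, blue), "K" (3x3 intrinsics, pixels), "position" and "attitude" of the camera in the world. Camera axes: x right, y down, z forward; pixel columns grow to the right and rows downward; lengths in mm; the calibration is good to about 2 mm. A picture is of the moment at which its call begins. There is no depth.
- close_job(): hands the job in, once; it reports no verdict.
The state is a dict: "time": time; "joint_positions": joint angles; "dq": joint speeds; "tau": joint torques, N m; "tool_pos": TCP position; "tcp_rot": TCP orientation; "contact_force": force on the tool from outside, world axes, zero at the start; "moment": the same for the moment, N m; "grip_width": finger opening in mm.
Only numpy, scipy, OpenCV 4.12 (cv2) and the standard library are available. Lean on these libraries where they do the work, as an engineer would, in place of code of your own. Each camera call takes 0.05 s, during which the arm holds its last target. There are 200 camera calls.

TASK

Two flutes of four are cut in the spindle on the little wood lathe, and it has to be indexed a quarter turn for the next one: flip open the toggle latch at the left end of the headstock hood, lift the hood and swing it right back until it stays open by itself, then turn the five-lobed index wheel underneath exactly three clicks, its top coming towards you. Leave latch and hood open and the wheel resting in its third click, and do not push the tools and wood lying around out of place.

Things in the scene. Friction and masses are not known exactly. Their poses are not given: they have to be found in the camera images.
- lathe: Small cream-white bench wood lathe, fixed. Origin on the table under the middle of the headstock; x points away from the robot, y along the spindle to the left (latch) end, z up. Headstock x -75..75, y -90..90 mm, lower casing up to z 165, hood above it. Bed and tailstock run to y -500. Tool rest at x -94, y -330..-170, top z 173. Latch housing y 90..137, up to z 160.
- latch (a joint): Over-centre toggle latch at the hood's left end: upright handle hinged about the lathe's x. 0 = locked, upright, its claw over a lug of the hood (which then cannot be lifted); grows as the handle swings left (lathe +y), away from the hood; 1.2 rad = fully open. Needs 3 to 6 N near the handle's top; past 0.45 rad the spring snaps it over and it falls fully open.
- latch_pivot (a point): Hinge pin of the latch handle, at lathe x 0, y 112, z 145 mm. Axes as the lathe's.
- latch_tip (a point): Top end of the latch handle, 150 mm above its pin, 295 mm above the table when locked, at lathe x 0, y 122 mm. The upper 74 mm is a round black grip of 20 mm diameter, below it a 14 by 10 mm steel bar. The grip stands 20 mm to the left of the hood's end wall and rises 58 mm above the hood's top.
- hood (a joint): Hinged upper half of the headstock casing: hollow cream-white hood 184 mm long (y), 150 mm deep, top at z 237 mm when shut, 0.45 kg, hinged along its far lower edge. 0 = shut; grows as the near edge swings up and back; 2.0 rad = stop, leaning back. Past about 1.2 rad it sinks gently back to the stop by itself; below 1.0 rad it falls shut.
- hood_hinge (a point): A point on the hood's hinge line (which runs along the lathe's y), at lathe x = 78, y = 0, z = 165 mm. Axes as the lathe's.
- hood_knob (a point): Middle of the head of the black mushroom knob on the hood's top near its front edge: upright cylinder of 32 mm diameter, 28 mm high, on a 12 mm stem; this point is 26 mm above the hood's top. When shut it lies 118 mm in front of and 98 mm above the hinge line, at lathe y -20 mm. It turns with the hood.
- index_wheel (a joint): Turn (rad) of the spindle and its index wheel under the hood, about the lathe's y. 12 click stops to the turn, one every 0.524 rad (30 degrees), by a spring ball; it starts in the stop at 0 and grows as the wheel's top comes towards the robot (lathe -x). A click takes 5 to 10 N at the lobes, easing half-way, then pulls itself into the next stop. Three clicks = 1.571.
- wheel_center (a point): Centre of the index wheel, at lathe x 0, y 24, z 160 mm, axes as the lathe's. Aluminium, in the x-z plane: hub radius 34 mm, five round lobes 18 mm across, 22 mm wide (y), centres 53 mm from the axis, outer radius 62, 72 degrees apart, gaps 40 mm. At joint 0 one lobe stands 20 degrees from straight up towards +x. With the hood open the wheel's upper half is free.
- gouge: Turning gouge lying in front of the bed: 155 mm wooden handle, 135 mm steel blade. Leave it alone.
- skew: Skew chisel of the same size with a wider blade (26 mm), lying to the left of the faceplate or jar. Leave it alone.
- mallet: Dark wooden mallet standing on its head, 86 mm across, 220 mm high, beyond the latch. Leave it alone.
- wax_jar: Wax jar, 70 mm across, 75 mm high, in front of the headstock or of the latch. Leave it alone.
- faceplate: Steel faceplate, disc of 100 mm, 45 mm high, in front of the latch or of the headstock. Leave it alone.
- billet: Square wooden billet 45 x 210 x 45 mm lying behind the bed. Leave it alone.
- cork_block: Cork sanding block 110 x 60 x 35 mm lying behind the latch. Leave it alone.

How it is judged:
By the outcome, as a careful person would: the job done as asked, in the order asked, and still so for the second after the job is handed in, with the robot touching nothing.
It also fails if it takes over 67 s, if anything falls off the work surface, if the arm or the gripper's body presses on something with over 40 N, if the wrist force passes 120 N, or if a joint passes its speed limit or range.

## Working session

There is one attempt and no reset: what is moved stays moved. The work goes in short steps, Python scripts to look and compute and a tool call to move; the robot and the scene stay as the last step left them, time stands still between calls to the robot, and variables do not carry over. Pictures are saved under pics/ and viewed, about 8 in all and at most 12, crops included, and the job is handed in when it is done.

Besides the shell and the picture viewer there is one more tool, called after "Request:" in YAML: its name, and indented under it one key for each argument. send_rows: Moves the arm, as the interface text tells. Its arguments: {"type":"object","properties":{"moves":{"type":"array","items":{"type":"array","items":{"type":"number"}}},"hand":{"type":"number"}},"required":["moves"]}

```bash
mkdir -p pics; python3 - <<'E'
from plant import *
import cv2,numpy as np
for n in("side","top"):
    c=capture(n);cv2.imwrite(f"pics/{n}0.png",cv2.cvtColor(c["image"],cv2.COLOR_RGB2BGR))
    print(n,c["K"].tolist(),c["position"],c["attitude"])
print(get_obs())
E
```

```text
side [[446.2039872305991, 0.0, 275.1134426402487], [0.0, 446.2039872305991, 209.9643215635035], [0.0, 0.0, 1.0]] [402.29540311 840.97278853 952.48138367] [-2.37395852  0.01190664 -2.97074477]
top [[452.003936205515, 0.0, 277.7609269010827], [0.0, 452.003936205515, 206.72990225141058], [0.0, 0.0, 1.0]] [ 451.95057546  116.58836954 1222.72042242] [-3.07022878 -0.00376114 -1.55750445]
{'time': 0.1, 'joint_positions': array([ 1.12900790e+00,  3.42671801e-01,  1.52490402e+00,  1.08662878e-05,
        1.27543353e+00, -1.46019205e-01]), 'dq': array([ 0.00060634, -0.00019307, -0.00299192,  0.00057627, -0.00140233,
        0.00049089]), 'tau': array([ 1.38252934e-03, -4.32008493e+01, -2.44694638e+01,  7.19071389e-02,
        5.26577909e-02, -1.69737564e-05]), 'tool_pos': array([152.85206947, 501.8743293 , 226.11083745]), 'tcp_rot': array([-1.72415025,  1.56937959, -2.01992264]), 'contact_force': array([ 0.43795529, -0.11674083, -0.33090175]), 'moment': array([-0.00363352, -0.05031153, -0.01411355]), 'grip_width': 92.09421071620885}
```

View pics/side0.png

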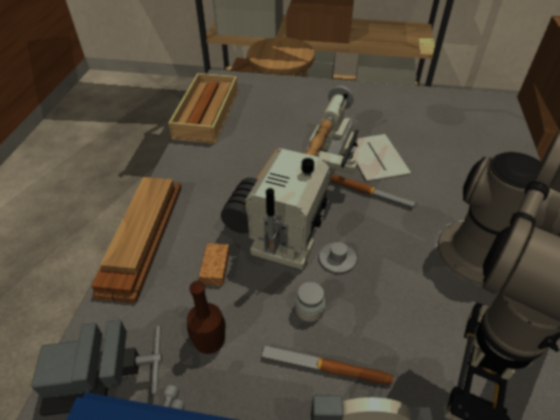

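View pics/top0.png

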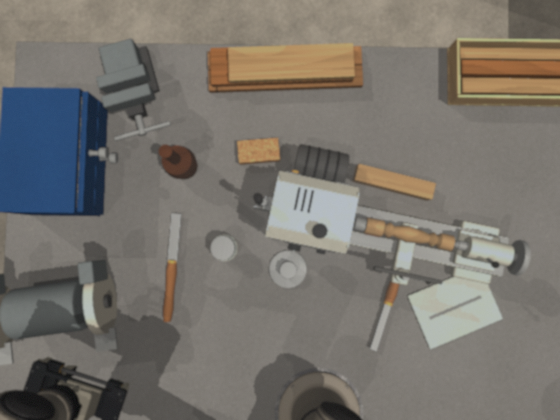

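The side view shows the latch grip top near (270,192) and the knob near (308,166). In the top view they are near (258,200) and (320,231). Next I triangulate both points.

```bash
cat > h.py <<'E'
import numpy as np,cv2
from scipy.spatial.transform import Rotation as Ro
from plant import *
def ray(c,u,v):
    d=Ro.from_euler('xyz',c["attitude"]).as_matrix()@np.linalg.solve(c["K"],[u,v,1.]);return np.array(c["position"]),d
def plane(c,u,v,z):
    p,d=ray(c,u,v);return p+d*(z-p[2])/d[2]
def tri(a,b):
    (p,d),(q,e)=a,b
    s=np.linalg.lstsq(np.c_[d,-e],q-p,rcond=None)[0]
    x,y=p+d*s[0],q+e*s[1];return (x+y)/2,np.linalg.norm(x-y)
def proj(c,P):
    q=c["K"]@(Ro.from_euler('xyz',c["attitude"]).as_matrix().T@(np.array(P)-c["position"]));return q[:2]/q[2]
E
python3 - <<'E'
from h import *
s,t=capture("side"),capture("top")
# dark blobs near approx pixels
def blob(c,box,th):
    x0,y0,x1,y1=box
    m=(c["image"][y0:y1,x0:x1].max(2)<th).astype(np.uint8)
    n,l,st,ce=cv2.connectedComponentsWithStats(m)
    for i in range(1,n):
        if st[i,4]>15: print(box,st[i]+[x0,y0,0,0,0],ce[i]+[x0,y0])
blob(s,(255,180,285,245),60);blob(s,(298,152,320,182),60)
blob(t,(240,185,275,215),60);blob(t,(308,220,334,244),60)
m=(t["image"].min(2)>135).astype(np.uint8)
m[:, :240]=0;m[:160]=0;m[260:]=0;m[:,365:]=0
cs,_=cv2.findContours(m,0,2);c=max(cs,key=cv2.contourArea)
r=cv2.minAreaRect(c);b=cv2.boxPoints(r);print("hood",r)
for q in b: print(q,plane(t,*q,237))
o=np.hstack([cv2.resize(t["image"][160:270,225:375],None,fx=2.6,fy=2.6,interpolation=2),cv2.resize(s["image"][150:260,225:375],None,fx=2.6,fy=2.6,interpolation=2)])
cv2.imwrite("pics/crop.png",o[:,:,::-1])
k=tri(ray(s,308,166),ray(t,320,231));print("knob",k)
k=tri(ray(s,270,192),ray(t,258,200));print("tip",k)
print("knob@263",plane(t,320,231,275),"tip@295",plane(t,258,200,295))
E
```

```text
(255, 180, 285, 245) [264 189  21  56 644] [272.77173913 222.14285714]
(298, 152, 320, 182) [302 159  12  16 165] [307.36969697 166.12121212]
(240, 185, 275, 215) [254 195   8   9  34] [257.38235294 198.61764706]
hood ((319.93634033203125, 213.80239868164062), (99.50305938720703, 66.18087005615234), 11.888657569885254)
[264.435   235.93372] [458.35940879 141.96665333 237.        ]
[278.06897 171.17242] [600.8416344  114.18237982 237.        ]
[375.43768 191.67108] [558.47473771 -99.96510813 237.        ]
[361.8037  256.43237] [416.77185573 -70.0459435  237.        ]
knob (array([471.12168983,  22.96618002, 255.74904437]), np.float64(1.5656848701521144))
tip (array([536.1525904 , 155.70050543, 284.77048674]), np.float64(7.260462023232626))
knob@263 [469.97480033  24.77347563 275.        ] tip@295 [531.65282708 154.86101811 295.        ]
```

View pics/crop.png

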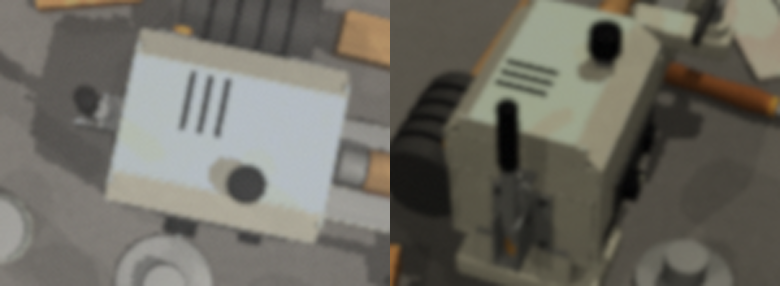

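The knob sits at (470.5,24) and the latch tip at about (538,156). They are 148 mm apart, against 147.5 mm expected. Together with the hood edges this puts the lathe origin at about (514,36) with yaw −11.2°. Next I compute the tool-axis moves.

```bash
cat >> h.py <<'E'
O=np.array([514,36,0.]);RL=Ro.from_euler('z',-11.2,degrees=True).as_matrix()
W=lambda p:O+RL@np.array(p,float)
def st():
    o=get_obs();R=Ro.from_euler('xyz',o["tcp_rot"]).as_matrix();return o,R
def info():
    o,R=st();l=RL.T@(o["tool_pos"]-O);a=RL.T@R
    print("t",round(o["time"],2),"lathe",l.round(1),"jaw deg",np.degrees(np.arctan2(a[1,1],a[0,1])).round(1),"F",(RL.T@o["contact_force"]).round(1),"w",round(o["grip_width"],1),"q",o["joint_positions"].round(2))
    return l,a
def need(p):
    l,a=info();print("->",p,(a.T@(np.array(p)-l)).round(1))
E
python3 - <<'E'
from h import *
print(st()[1].round(3))
need([0,80,335])
E
```

```text
[[-0.     0.292  0.957]
 [-0.001  0.957 -0.292]
 [-1.    -0.001 -0.   ]]
t 0.2 lathe [-444.7  387.   226.3] jaw deg 84.3 F [ 0.1  0.9 -0.1] w 92.0 q [ 1.13  0.34  1.52  0.    1.28 -0.15]
-> [0, 80, 335] [-108.5 -261.   473.2]
```

Request:
send_rows:
  hand: 0
  moves:
    - [-36,0,0,0]
    - [-36,0,0,0]
    - [-37,0,0,0]
    - [0,-18,33,0]
    - [0,-18,33,0]
    - [0,-18,33,0]
    - [0,-18,33,0]
    - [0,-18,33,0]

```text
time: 1.2
tool_pos: [285.3, 367.0, 335.6]
tcp_rot: [-2.134, 1.571, -2.43]
contact_force: [0.0, 0.1, -0.6]
grip_width: 16.3
```

Request:
send_rows:
  moves:
    - [0,-18,33,0]
    - [0,-18,33,0]
    - [0,-18,33,0]
    - [0,-18,33,0]
    - [0,-18,33,0]
    - [0,-18,33,0]
    - [0,-18,33,0]
    - [0,-18,33,0]

```text
time: 2.2
tool_pos: [495.8, 152.4, 335.5]
tcp_rot: [3.086, 1.57, 2.79]
contact_force: [-0.7, 0.7, 0.4]
grip_width: 0.6
```

Request:
send_rows:
  moves:
    - [0,-9,15,0]
    - [0,0,0,10.5]
    - [0,0,0,10.5]
    - [0,0,0,10.5]
    - [0,0,0,10.5]
    - [0,0,0,10.5]
    - [0,0,0,10.5]
    - [0,0,0,10.5]

```text
time: 3.2
tool_pos: [506.4, 141.0, 335.7]
tcp_rot: [-2.296, 1.57, 2.403]
contact_force: [-0.1, 0.2, 0.4]
grip_width: 0.8
```

Request:
send_rows:
  moves:
    - [0,0,0,10.5]
    - [0,0,0,0]

```text
time: 3.45
tool_pos: [506.5, 140.9, 335.7]
tcp_rot: [-2.043, 1.57, 2.481]
contact_force: [-0.2, 1.0, 0.7]
grip_width: 0.4
```

```bash
python3 - <<'E'
from h import *
need([0,82,258])
t=capture("top");cv2.imwrite("pics/a.png",cv2.resize(t["image"][130:300,180:400],None,fx=3,fy=3)[:,:,::-1])
E
```

```text
t 3.45 lathe [-27.8 101.4 335.7] jaw deg 0.4 F [-0.4  0.9  0.7] w 0.4 q [0.13 0.28 1.31 0.   1.55 0.31]
-> [0, 82, 258] [77.7 27.7 19.6]
```

View pics/a.png

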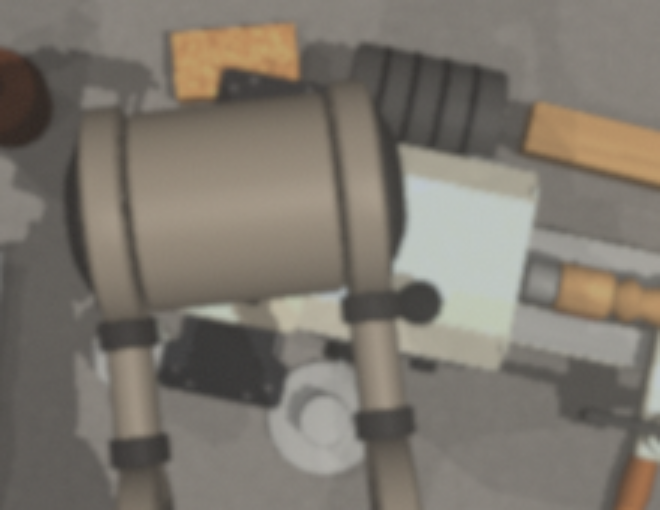

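The picture shows the arm over the headstock with the knob still clear at about (420,302), so the approach is as planned. Now I lower and push the latch.

Request:
send_rows:
  moves:
    - [0,14,10,0]
    - [0,14,10,0]
    - [27,0,0,0]
    - [27,0,0,0]
    - [26,0,0,0]
    - [0,0,0,0]

```text
time: 4.25
tool_pos: [530.2, 114.4, 253.8]
tcp_rot: [-1.296, 1.566, -3.058]
contact_force: [-0.5, -0.0, 0.6]
grip_width: 0.1
```

Request:
send_rows:
  moves:
    - [0,0,-10,0]
    - [0,0,-10,0]
    - [0,0,-10,0]
    - [0,0,-10,0]

```text
time: 4.75
tool_pos: [538.6, 154.4, 256.2]
tcp_rot: [0.647, 1.568, -1.115]
contact_force: [1.0, -5.5, -2.7]
grip_width: 0.6
```

```bash
python3 - <<'E'
from h import *
info()
t=capture("side");cv2.imwrite("pics/b.png",cv2.resize(t["image"][90:290,180:400],None,fx=3,fy=3)[:,:,::-1])
E
```

```text
t 4.75 lathe [  1.2 120.9 256.2] jaw deg 0.3 F [ 2.1 -5.2 -2.7] w 0.6 q [ 0.14  0.39  1.37 -0.    1.38  0.34]
```

View pics/b.png

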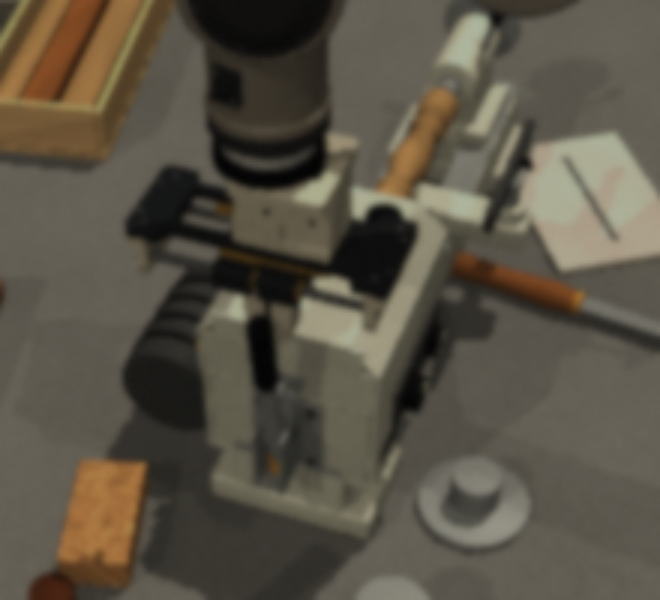

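The fingers are pushing on the grip at about (262,340), and the handle has begun to lean at 5 N. I keep pushing.

Request:
send_rows:
  moves:
    - [0,0,-9,0]
    - [0,0,-9,0]
    - [0,0,-9,0]
    - [0,0,-9,0]
    - [0,0,-9,0]
    - [0,0,-5,0]
    - [0,0,0,0]
    - [0,0,0,0]

```text
time: 5.8
tool_pos: [547.7, 203.7, 255.7]
tcp_rot: [3.044, 1.571, 1.282]
contact_force: [-0.3, 0.0, 0.3]
grip_width: 0.3
```

Request:
send_rows:
  moves:
    - [-25,0,0,0]
    - [-25,0,0,0]
    - [-15,0,0,0]

```text
time: 6.18
tool_pos: [547.9, 203.5, 322.1]
tcp_rot: [2.033, 1.569, 0.271]
contact_force: [0.2, 0.6, -1.0]
grip_width: 0.4
```

```bash
python3 - <<'E'
from h import *
need([-40,-20,320])
t=capture("side");cv2.imwrite("pics/c.png",cv2.resize(t["image"][90:290,180:400],None,fx=3,fy=3)[:,:,::-1])
E
```

```text
t 6.17 lathe [  0.8 170.9 322.1] jaw deg 0.2 F [ 0.   0.7 -1. ] w 0.4 q [0.22 0.41 1.17 0.   1.57 0.42]
-> [-40, -20, 320] [  1.9 -41.5 190.8]
```

View pics/c.png

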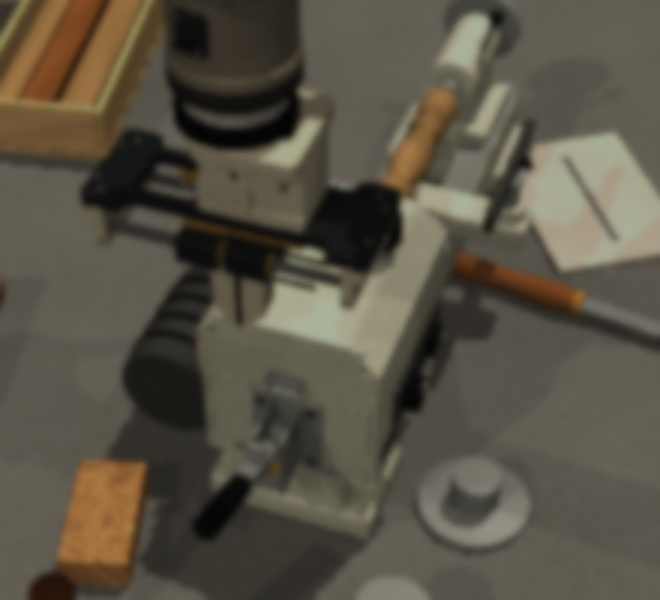

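The latch is fully open: the black grip lies at about (222,505). Now I go to the knob, turning the jaws along lathe y.

Request:
send_rows:
  hand: 1
  moves:
    - [0,-8,38,0]
    - [0,-8,38,0]
    - [0,-8,38,0]
    - [0,-8,38,0]
    - [0,-9,39,0]
    - [0,0,0,-10]
    - [0,0,0,-10]
    - [0,0,0,-10]

```text
time: 7.22
tool_pos: [470.8, 23.7, 320.1]
tcp_rot: [-2.143, 1.57, 2.907]
contact_force: [0.2, -0.1, -0.5]
grip_width: 75.8
```

Request:
send_rows:
  moves:
    - [0,0,0,-10]
    - [0,0,0,-10]
    - [0,0,0,-10]
    - [0,0,0,-10]
    - [0,0,0,-10]
    - [0,0,0,-10]
    - [0,0,0,0]
    - [0,0,0,0]

```text
time: 8.22
tool_pos: [471.0, 24.0, 320.4]
tcp_rot: [3.05, 1.57, 2.856]
contact_force: [-0.2, 0.4, -0.1]
grip_width: 91.9
```

```bash
python3 - <<'E'
from h import *
need([-40,-20,245])
E
```

```text
t 8.22 lathe [-39.8 -20.2 320.4] jaw deg 90.1 F [-0.3  0.3 -0.1] w 91.9 q [-0.11  0.18  1.48  0.    1.48 -1.49]
-> [-40, -20, 245] [75.4  0.2 -0.1]
```

Request:
send_rows:
  moves:
    - [25,0,0,0]
    - [25,0,0,0]
    - [24,0,0,0]
    - [0,0,0,0]

```text
time: 8.72
tool_pos: [470.1, 24.1, 245.3]
tcp_rot: [-3.083, 1.567, 3.007]
contact_force: [0.3, 0.1, -0.1]
grip_width: 91.8
```

Request:
send_rows:
  hand: 0
  moves:
    - [0,0,0,0]
    - [0,0,0,0]
    - [0,0,0,0]
    - [0,0,0,0]
    - [0,0,0,0]
    - [0,0,0,0]
    - [0,0,0,0]
    - [0,0,0,0]

```text
time: 9.72
tool_pos: [471.7, 26.7, 246.6]
tcp_rot: [1.526, 1.565, 1.336]
contact_force: [3.4, 12.5, -0.9]
grip_width: 31.3
```

```bash
python3 - <<'E'
from h import *
l,a=info()
h=np.array([78,165]);r=np.array([l[0],l[2]+19])-h
print(r)
prev=r
for th in np.arange(.1,1.55,.1):
    c,s=np.cos(th),np.sin(th);n=np.array([c*r[0]+s*r[1],-s*r[0]+c*r[1]])
    print(round(th,1),"tx",round(prev[1]-n[1],1),"tz",round(n[0]-prev[0],1));prev=n
E
```

```text
t 9.72 lathe [-39.7 -17.4 246.6] jaw deg 90.3 F [ 1.  12.9 -0.9] w 31.3 q [-0.11  0.23  1.63  0.01  1.29 -1.49]
[-117.71965526  100.64243955]
0.1 tx -11.2 tz 10.6
0.2 tx -10.1 tz 11.7
0.3 tx -8.9 tz 12.7
0.4 tx -7.6 tz 13.5
0.5 tx -6.2 tz 14.2
0.6 tx -4.8 tz 14.7
0.7 tx -3.3 tz 15.1
0.8 tx -1.8 tz 15.4
0.9 tx -0.2 tz 15.5
1.0 tx 1.3 tz 15.4
1.1 tx 2.9 tz 15.2
1.2 tx 4.4 tz 14.8
1.3 tx 5.8 tz 14.3
1.4 tx 7.2 tz 13.7
1.5 tx 8.6 tz 12.9
```

Knob gripped at 31.3 mm, with 13 N sideways from a few mm of offset. I relieve that and start along the arc.

Request:
send_rows:
  moves:
    - [0,3,0,0]
    - [-5.6,0,5.3,0]
    - [-5.6,0,5.3,0]
    - [-5,0,5.8,0]
    - [-5,0,5.8,0]
    - [-4.5,0,6.3,0]
    - [-4.5,0,6.3,0]

```text
time: 10.6
tool_pos: [506.3, 19.9, 277.2]
tcp_rot: [-1.533, 1.57, -1.724]
contact_force: [-3.3, -3.0, -5.9]
grip_width: 31.3
```

```bash
python3 - <<'E'
from h import *
info()
E
```

```text
t 10.6 lathe [ -4.4 -17.3 277.2] jaw deg 90.2 F [-2.7 -3.6 -5.9] w 31.3 q [-0.11  0.27  1.48 -0.    1.39 -1.49]
```

Low forces and on the arc. I continue to about 0.9 rad.

Request:
send_rows:
  moves:
    - [-3.8,0,6.7,0]
    - [-3.8,0,6.8,0]
    - [-3.1,0,7.1,0]
    - [-3.1,0,7.1,0]
    - [-2.4,0,7.3,0]
    - [-2.4,0,7.4,0]
    - [-1.7,0,7.5,0]
    - [-1.6,0,7.6,0]

```text
time: 11.6
tool_pos: [563.0, 8.6, 299.8]
tcp_rot: [-0.619, 1.569, -0.81]
contact_force: [-4.3, -3.5, -0.3]
grip_width: 31.4
```

Request:
send_rows:
  moves:
    - [-0.9,0,7.7,0]
    - [-0.9,0,7.7,0]
    - [-0.1,0,7.7,0]
    - [-0.1,0,7.8,0]
    - [0.6,0,7.7,0]
    - [0.7,0,7.7,0]

```text
time: 12.35
tool_pos: [609.0, -0.6, 301.1]
tcp_rot: [-0.309, 1.567, -0.501]
contact_force: [-3.0, -4.5, 0.4]
grip_width: 31.1
```

```bash
python3 - <<'E'
from h import *
info()
t=capture("side");cv2.imwrite("pics/d.png",cv2.resize(t["image"][90:290,180:400],None,fx=3,fy=3)[:,:,::-1])
E
```

```text
t 12.35 lathe [100.3 -17.4 301.1] jaw deg 90.2 F [-2.1 -5.   0.4] w 31.1 q [-0.13  0.46  1.14 -0.    1.54 -1.5 ]
```

View pics/d.png

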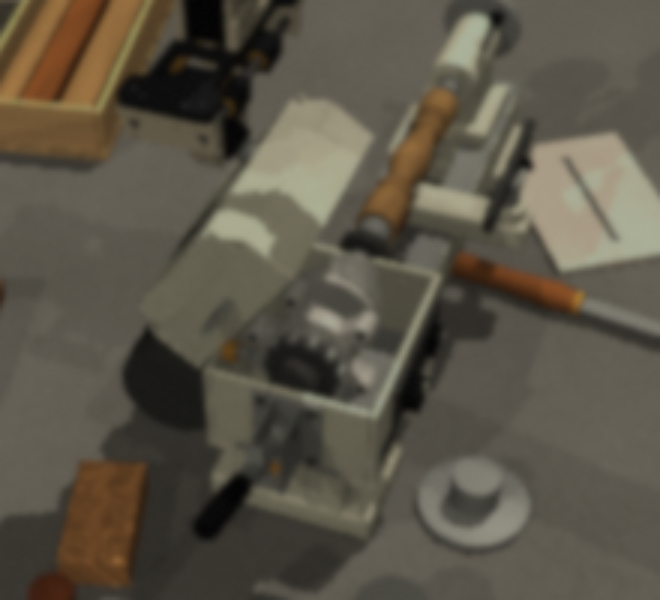

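The hood is following and stands at about 1 rad, with the wheel visible below at about (320,310). I continue to about 1.5 rad, then release.

Request:
send_rows:
  moves:
    - [1.4,0,7.6,0]
    - [1.5,0,7.6,0]
    - [2.2,0,7.4,0]
    - [2.2,0,7.4,0]
    - [2.9,0,7.2,0]
    - [2.9,0,7.1,0]
    - [3.6,0,6.9,0]
    - [3.6,0,6.8,0]

```text
time: 13.4
tool_pos: [666.9, -12.2, 281.5]
tcp_rot: [-0.194, 1.564, -0.386]
contact_force: [-1.2, -6.0, 3.2]
grip_width: 31.4
```

Request:
send_rows:
  hand: 1
  moves:
    - [0,0,0,0]
    - [0,0,0,0]
    - [0,0,0,0]
    - [0,0,0,0]
    - [0,0,0,0]
    - [0,0,0,0]

```text
time: 14.15
tool_pos: [664.8, -10.4, 279.3]
tcp_rot: [0.127, 1.571, -0.065]
contact_force: [2.3, -2.5, 0.7]
grip_width: 86.4
```

Request:
send_rows:
  moves:
    - [-15,0,0,0]
    - [-25,0,0,0]
    - [-30,0,0,0]
    - [-20,0,0,0]
    - [0,0,0,0]
    - [0,0,0,0]

```text
time: 14.9
tool_pos: [664.4, -10.1, 368.5]
tcp_rot: [2.979, 1.569, 2.788]
contact_force: [-0.1, 0.4, 0.1]
grip_width: 91.8
```

```bash
python3 - <<'E'
from h import *
need([44,24,300])
t=capture("side");cv2.imwrite("pics/e.png",cv2.resize(t["image"][90:290,180:400],None,fx=3,fy=3)[:,:,::-1])
E
```

```text
t 14.9 lathe [156.5 -16.  368.5] jaw deg 90.3 F [-0.2  0.4  0.1] w 91.8 q [-0.13  0.59  0.75  0.    1.8  -1.51]
-> [44, 24, 300] [  68.7   40.5 -112.2]
```

View pics/e.png

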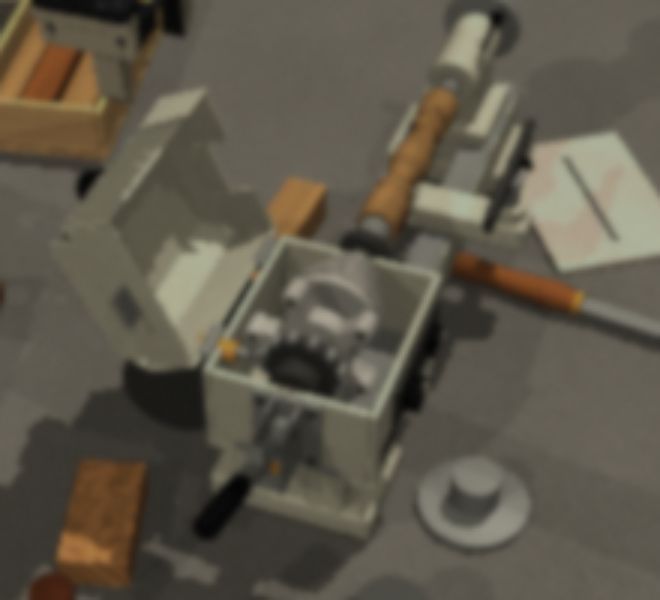

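The hood rests on its stop and stays open. I check the space around the wheel from above before going in.

```bash
python3 - <<'E'
from h import *
t=capture("top");s=capture("side")
for n,c in(("t",t),("s",s)):
  im=c["image"].copy()
  for p in([0,24,160],[18,24,222],[18,35,210],[18,13,210],[44,43,197],[44,5,197]): print(n,p,proj(c,W(p)).round(1))
a=cv2.resize(t["image"][170:250,260:350],None,fx=4.3,fy=4.3,interpolation=2);b=cv2.resize(s["image"][160:240,240:330],None,fx=4.3,fy=4.3,interpolation=2)
cv2.imwrite("pics/f.png",np.hstack([a,b])[:,:,::-1])
E
```

```text
t [0, 24, 160] [300.7 211. ]
t [18, 24, 222] [303.8 201.3]
t [18, 35, 210] [298.7 200.8]
t [18, 13, 210] [308.3 202.8]
t [44, 43, 197] [297.3 189.4]
t [44, 5, 197] [313.6 192.9]
s [0, 24, 160] [286.1 202.7]
s [18, 24, 222] [279.3 182.8]
s [18, 35, 210] [277.7 189.3]
s [18, 13, 210] [280.9 183.5]
s [44, 43, 197] [266.6 192.8]
s [44, 5, 197] [272.3 182.9]
```

View pics/f.png

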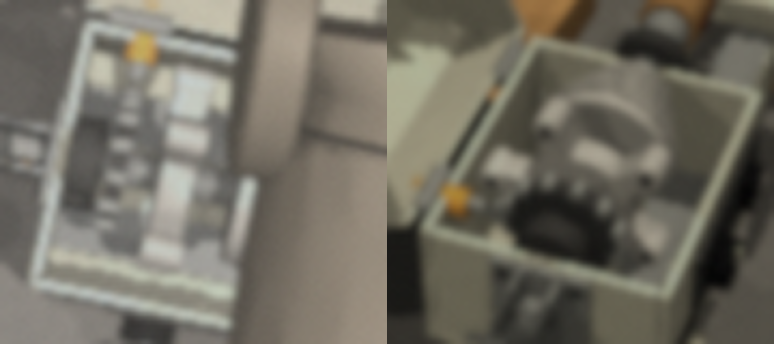

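In the left crop, the wheel's lobe at (188,138) matches the projected lobe position. A toothed wheel sits just to its left at about (125,150), so I bias the finger to y≈20 and go in behind the lobe.

Request:
send_rows:
  hand: 0
  moves:
    - [0,9,-28,0]
    - [0,9,-29,0]
    - [0,9,-28,0]
    - [0,9,-29,0]
    - [30,0,0,0]
    - [35,0,0,0]
    - [0,0,0,0]
    - [0,0,0,0]

```text
time: 16.05
tool_pos: [560.1, 46.6, 305.4]
tcp_rot: [0.23, 1.57, 0.039]
contact_force: [-0.2, -0.2, 0.3]
grip_width: 16.3
```

Request:
send_rows:
  moves:
    - [25,0,0,0]
    - [30,0,0,0]
    - [30,0,0,0]
    - [20,0,0,0]
    - [0,0,0,0]

```text
time: 16.68
tool_pos: [559.8, 46.5, 199.3]
tcp_rot: [-3.106, 1.57, 2.986]
contact_force: [-0.3, 0.4, 0.3]
grip_width: 0.1
```

```bash
python3 - <<'E'
from h import *
need([42,20,198])
E
```

```text
t 16.68 lathe [ 42.9  19.2 199.3] jaw deg 90.2 F [-0.4  0.3  0.3] w 0.1 q [-0.05  0.43  1.46  0.    1.25 -1.43]
-> [42, 20, 198] [ 1.3  0.8 -0.9]
```

Request:
send_rows:
  moves:
    - [0,0,-6,0]
    - [0,0,-6,0]
    - [0,0,-6,0]
    - [0,0,-5,0]
    - [0,0,-4,0]
    - [0,0,-4,0]
    - [0,0,0,0]

```text
time: 17.55
tool_pos: [529.8, 52.4, 199.4]
tcp_rot: [0.101, 1.569, -0.09]
contact_force: [3.5, -1.5, 0.2]
grip_width: 0.9
```

Request:
send_rows:
  moves:
    - [0,0,-4,0]
    - [0,0,-4,0]
    - [0,0,-4,0]
    - [0,0,-4,0]

```text
time: 18.05
tool_pos: [512.7, 55.7, 198.9]
tcp_rot: [-3.086, 1.569, 3.006]
contact_force: [1.0, -0.1, -0.1]
grip_width: 0.2
```

Request:
send_rows:
  moves:
    - [0,0,-3,0]
    - [0,0,-2,0]
    - [0,0,0,0]

```text
time: 18.42
tool_pos: [508.4, 56.6, 199.2]
tcp_rot: [2.87, 1.571, 2.679]
contact_force: [-0.8, -0.5, -0.6]
grip_width: 0.5
```

```bash
python3 - <<'E'
from h import *
info()
E
```

```text
t 18.43 lathe [ -9.5  19.1 199.2] jaw deg 90.3 F [-0.7 -0.6 -0.6] w 0.5 q [-0.04  0.34  1.6   0.    1.2  -1.42]
```

Force has fallen to zero, which suggests the wheel snapped into the second stop. I back off and look.

Request:
send_rows:
  moves:
    - [-20,0,0,0]
    - [-35,0,0,0]
    - [-40,0,0,0]
    - [-30,-5,30,0]
    - [0,-5,40,0]
    - [0,-10,40,0]
    - [0,-10,40,0]
    - [0,0,0,0]

```text
time: 19.42
tool_pos: [651.6, -2.9, 321.8]
tcp_rot: [-3.011, 1.568, 3.079]
contact_force: [-1.3, -0.1, 0.1]
grip_width: 0.6
```

```bash
cat > look.py <<'E'
import sys
from h import *
l,a=info()
s=capture("side");im=cv2.resize(s["image"][150:240,230:340],None,fx=6,fy=6,interpolation=2)
n=int(sys.argv[2])
for k in range(5):
    g=np.radians(20-30*n+72*k)
    if np.cos(g)<-.3: continue
    for y in(15,37):
        u=(proj(s,W([53*np.sin(g),y,160+53*np.cos(g)]))-[230,150]+.5)*6-.5
        cv2.circle(im,tuple(int(v) for v in u),3,(255,0,0),-1);print(round(np.degrees(g)),y,u.round())
cv2.imwrite(sys.argv[1],im[:,:,::-1])
E
python3 look.py pics/g.png 2
```

```text
t 19.43 lathe [142.5 -11.5 321.8] jaw deg 90.1 F [-1.3 -0.4  0.1] w 0.6 q [-0.12  0.55  0.93 -0.    1.66 -1.5 ]
-40 15 [426. 254.]
-40 37 [409. 290.]
32 15 [283. 210.]
32 37 [264. 245.]
104 15 [233. 296.]
104 37 [214. 331.]
```

View pics/g.png

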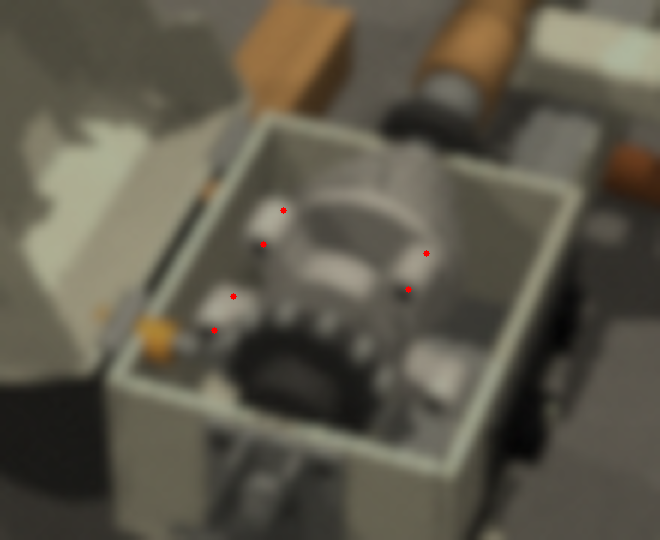

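The red dots predicted for two clicks fall on the visible lobes, at about (270,225) and (415,265). The wheel is therefore in its second stop. Now the third click, using the next lobe.

Request:
send_rows:
  moves:
    - [4,8,-22,0]
    - [4,8,-22,0]
    - [4,8,-23,0]
    - [4,7,-22,0]
    - [0,0,0,0]
    - [30,0,0,0]
    - [30,0,0,0]
    - [25,0,0,0]

```text
time: 20.48
tool_pos: [568.8, 45.7, 222.6]
tcp_rot: [-0.005, 1.57, -0.196]
contact_force: [-0.2, 0.1, 0.3]
grip_width: 0.4
```

Request:
send_rows:
  moves:
    - [23,0,0,0]
    - [0,0,0,0]

```text
time: 20.72
tool_pos: [568.0, 45.8, 199.0]
tcp_rot: [-3.005, 1.568, 3.087]
contact_force: [0.1, -0.0, 0.1]
grip_width: 0.7
```

Request:
send_rows:
  moves:
    - [0,0,-5,0]
    - [0,0,-5,0]
    - [0,0,-4,0]
    - [0,0,-4,0]
    - [0,0,-3,0]
    - [0,0,0,0]

```text
time: 21.48
tool_pos: [547.6, 50.0, 200.7]
tcp_rot: [2.131, 1.571, 1.94]
contact_force: [-0.9, -0.0, -0.4]
grip_width: 0.7
```

```bash
python3 - <<'E'
from h import *
info()
E
```

```text
t 21.48 lathe [ 30.3  20.3 200.7] jaw deg 90.3 F [-0.9 -0.2 -0.4] w 0.7 q [-0.05  0.41  1.5   0.    1.24 -1.43]
```

Request:
send_rows:
  moves:
    - [0,0,-2,0]
    - [0,0,-2,0]
    - [0,0,0,0]

```text
time: 21.85
tool_pos: [543.9, 50.7, 200.1]
tcp_rot: [3.069, 1.57, 2.879]
contact_force: [-0.5, 0.4, -0.5]
grip_width: 0.2
```

Request:
send_rows:
  moves:
    - [0,0,6,0]
    - [-20,0,0,0]
    - [-35,0,0,0]
    - [-40,0,0,0]
    - [-30,-5,25,0]
    - [0,-10,40,0]
    - [0,-15,45,0]
    - [0,0,0,0]

```text
time: 22.85
tool_pos: [654.3, -2.9, 322.4]
tcp_rot: [-2.949, 1.568, 3.141]
contact_force: [-0.8, 0.4, -1.4]
grip_width: 0.5
```

```bash
python3 look.py pics/i.png 3
```

```text
t 22.85 lathe [145.2 -10.9 322.4] jaw deg 90.1 F [-0.8  0.3 -1.4] w 0.5 q [-0.12  0.56  0.92 -0.    1.66 -1.5 ]
-70 15 [461. 303.]
-70 37 [444. 339.]
2 15 [343. 211.]
2 37 [325. 246.]
74 15 [233. 250.]
74 37 [214. 285.]
```

View pics/i.png

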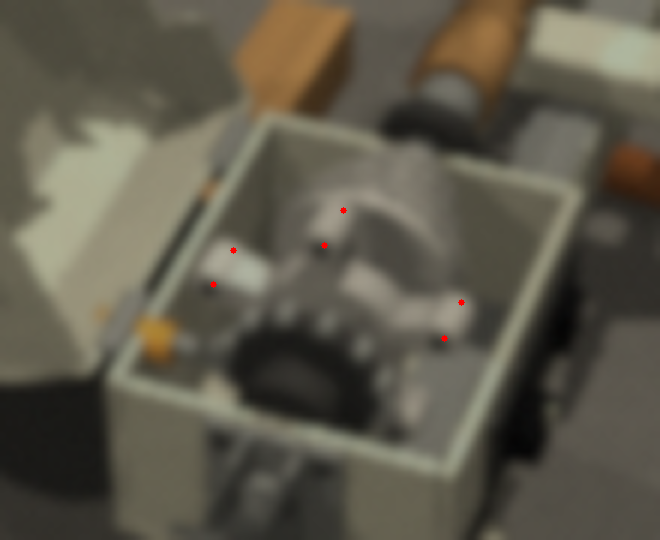

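The predicted third-stop dots lie on the lobes. I raise clear of the hood's edge and take a last full view.

Request:
send_rows:
  moves:
    - [-30,0,0,0]
    - [-30,0,0,0]
    - [-30,0,0,0]
    - [0,0,0,0]
    - [0,0,0,0]

```text
time: 23.52
tool_pos: [651.8, -0.4, 414.5]
tcp_rot: [3.045, 1.57, 2.855]
contact_force: [-0.9, -0.2, -0.9]
grip_width: 0.5
```

```bash
python3 - <<'E'
from h import *
info()
s=capture("side");cv2.imwrite("pics/z.png",s["image"][:,:,::-1])
b=cv2.imread("pics/side0.png")[:,:,::-1].astype(int)
d=np.abs(b-s["image"]).max(2)
for n,(x0,y0,x1,y1) in dict(gouge=(340,170,418,212),skew=(255,340,395,390),mallet=(180,278,230,355),jar=(290,278,330,325),plate=(315,238,360,275),cork=(196,240,232,290)).items(): print(n,(d[y0:y1,x0:x1]>40).sum())
E
```

```text
t 23.52 lathe [142.3  -8.9 414.5] jaw deg 90.3 F [-0.9 -0.4 -0.9] w 0.5 q [-0.12  0.57  0.65  0.    1.92 -1.5 ]
gouge 0
skew 461
mallet 0
jar 350
plate 0
cork 579
```

View pics/z.png

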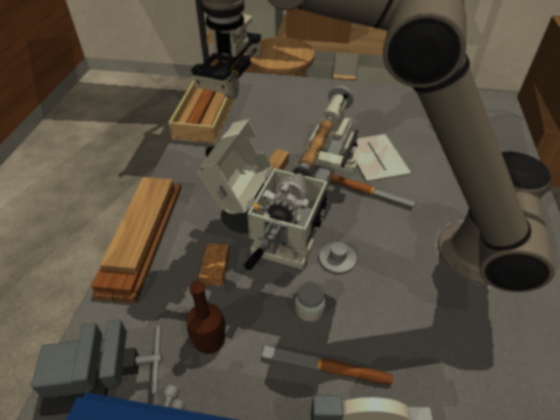

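The latch and hood are open, and the gouge, skew, mallet, jar, faceplate, cork and billet are where they were. The pixel changes at the skew, jar and cork look like lighting and shadow only. I'm handing the job in.

```bash
python3 -c "
from plant import *
print(close_job())"
```

```text
the job is handed in; nothing more can be done
None
```

The job is done and handed in after about 23.6 s of robot time: latch open, hood open, wheel turned three clicks.

- **Latch:** I pushed the handle over with shut fingers at about 5 N until it snapped fully open.
- **Hood:** I gripped the knob and swung the hood along its arc to about 1.4 rad, then let go. It sank back to its stop and stayed there.
- **Wheel:** I pushed one lobe for two clicks, then the next lobe for the third, with its top coming towards the robot.

**Last checks:**
- The lobe positions worked out for the third stop lay on the lobes in the picture.
- Contact force was about zero, and the gripper was raised clear of the hood.
- In the final view the loose items were at their starting places. A pixel comparison showed no change at the gouge, mallet and faceplate. It did show changes at the skew, jar and cork; by eye these are lighting and shadow with the outlines unmoved, but I did not measure it. The billet I checked only by eye.
- Closing on the knob gave a brief 13 N sideways force because the grip was about 3 mm off centre. I relieved it before lifting.

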